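Find the knife with the loose handle

ROBOT

A 7-joint arm with a two-finger parallel gripper is mounted at the origin on a cart in front of the work surface, level with it; the furniture and walls round the work are solid. World frame = base frame: x ahead of the robot, y to its left, z up, the work surface at z = 0. Lengths are in mm, angles in rad, forces in N, time in s.
With the tool pointing down it reaches from about 400 to 900 mm from the base axis. Payload 5.6 kg.
Tool frame: the origin (TCP) lies between the finger pads; the fingertips stand arm.nose_length ahead of it and the grasp point (between the pads) is the TCP (arm.nose_length is the distance from the TCP to the fingertips, in mm); z points along the fingers, y is the line along which they close (so a half turn about z gives the same grasp; the last joint's range is limited). The gripper opens to 92 mm and grips with 3 to 60 N. Pads are 20 mm wide; open, the fingers measure 128 mm over their backs; the gripper's body (75 mm by 189 mm) begins 69 mm behind the grasp point.
Start: joints at [1.291, 0.468, -0.012, 1.603, 0.006, 1.071, -0.056], TCP at [152.443, -631.878, 233.592] pointing down, gripper open.
Joint ranges: [-2.53, 2.53], [-0.31, 2.02], [-1.57, 1.55], [0.28, 2.44], [-1.29, 4.43], [0.15, 1.84], [-2.92, 2.92]. Speed limits (rad/s): [2.57, 2.57, 3.14, 3.14, 3.14, 3.14, 3.14].

INTERFACE

Orientations are given as a rotation vector (axis times angle).
In Python, from station import arm gives the robot as it stands.
- The arm moves only by the tool advance, called in YAML: its name, and indented under it one key for each argument. Schema: {"type":"object","properties":{"deltas":{"type":"array","items":{"type":"array","prefixItems":[{"type":"array","items":{"type":"number"},"minItems":3,"maxItems":3},{"type":"array","items":{"type":"number"},"minItems":3,"maxItems":3}],"minItems":2,"maxItems":2},"minItems":1,"maxItems":8},"finger_gap":{"type":"number"},"squeeze":{"type":"number"},"only":{"type":"string"},"quiet":{"type":"boolean"},"lines":{"type":"string"}},"required":["deltas"],"additionalProperties":false}. deltas is a list of rows, 1 to 8 of them, each written [[dx, dy, dz], [rx, ry, rz]]: dx, dy, dz in shares of the most that a row can go, 1 being 62.5 mm, then a rotation vector rx, ry, rz in parts of the range, where 1.0 means pi/2 rad; each row shifts and turns the commanded pose from where the row before left it, along the tool's axes as they then stand; what a row does not reach is not made up. A row lasts 1/8 s, in which the tool goes at most 62.5 mm and 0.188 rad, less where a joint would pass 70% of its speed; a pose out of reach is approached as far as the arm can. finger_gap is the finger opening in mm, set as the call begins (left out keeps the last). The fingers move at their own pace and stop on an object; squeeze is the grip in N (left out, the last holds). Time passes only in rows, so rows that do not move let the fingers close. The tool returns the time, the measured TCP pose, the force, the opening and the grip force at its end. only (a regular expression) keeps the lines of the reply that match it, lines (a string "A,B") keeps lines A to B, and quiet returns only ok. Shift and turn numbers lie between -1 and 1, and a call with a number outside is refused. Input that does not fit is refused with a message, and nothing moves.
- arm.read_state(): the state, without advancing time (a new reading comes with each control period).
- arm.read_camera(name): name is "scene" or "side" or "wrist"; returns a dict with "color" (384x512x3 uint8, red, green, blue), "depth" (384x512 float32, mm along the optical axis (not along the pixel's ray), 0 where there is no reading), "fx", "fy", "cx", "cy" (pixels), "dist" ([k1, k2, p1, p2, k3] as OpenCV has them; the pictures are not rectified), "R" (3x3) and "t" (3): a world point X has camera coordinates R X + t. Camera axes: x right, y down, z forward; pixel columns grow to the right and rows downward; lengths in mm; the calibration is good to about 2 mm. A picture is of the moment at which its call begins.
- arm.job_done(): hands the job in; it is judged then, once.
The state is a dict: "time": time; "qpos": joint angles; "joint_vel": joint speeds; "joint_torque": joint torques, N m; "tool_pos": TCP position; "tool_rot": TCP orientation; "wrist_force": force on the tool from outside, world axes, zero at the start; "moment": the same for the moment, N m; "finger_gap": finger opening in mm; "grasp_force": force on a finger pad.
Only numpy, scipy, OpenCV 4.12 (cv2) and the standard library are available. Lean on these libraries where they do the work, as an engineer would, in place of code of your own. Each camera call takes 0.05 s, during which the arm holds its last target. There are 200 camera calls.

TASK

One of the three knives in the block has worked loose on its rivet. Rock the handles to and fro in line with their blades, while the knives stand in the block, to feel which handle has play, then put that knife blade down in the empty cutlery cup, in either half. Leave the sound knives in the block, the cup standing, and the other things where they are.

Things in the scene. Friction and masses are not known exactly. Their poses are not given: they have to be found in the camera images.
- block: fixed wooden knife block, 90 (x) by 230 (y) by 85 mm high; origin: centre of its underside. Three slots 75 mm apart, at y = -75, 0, 75 mm, wide along x; the knives' axes lie along the block's. 1.2 mm of clearance all round each blade: even a sound knife rocks 4 to 7 mm each way (x) at its grip point before it comes up stiff.
- block_top (a point): centre of the block's top, 85 mm above its underside. One of the three knives, in any slot, has a loose handle, which cannot be seen: it turns on a rivet 20 mm above the knife's origin, about the knife's y only, 0.17 rad each way. That adds 6 to 8 mm each way along x at the grip point, needing under 1 N (up to 6 N if pinched hard); let go, it straightens.
- cup: loose white twin cutlery cup, empty, 162 mm (its x) by 90 mm (its y) by 116 mm high, 0.4 kg; origin: centre of its underside. Two open compartments side by side along x, centred at x = -41 and x = +41 mm, each about 62 x 74 mm inside, walls 3 to 4 mm, floor 3 mm above the origin.
- knife_a: one of three like knives, blade down in the block, about 0.12 kg. Origin: centre of the underside of its steel bolster (26 x 15 x 10 mm), on the block's top. z: up the handle; x: across the blade's 24 mm width; y: across its 3 mm thickness. Blade 75 mm long below the origin; wooden handle 21 (x) by 15 mm (y), 12 to 90 mm above it.
- knife_a_grip (a point): grip point of knife_a: centre of its handle, 60 mm above the knife's origin (30 mm below the handle's top); pinch the handle across its 15 mm thickness (the knife's y) here. It moves with the handle.
- knife_a_tip (a point): point of knife_a's blade, 75 mm below the knife's origin and 7.5 mm towards its +x.
- knife_b: another of the three knives, in every visible way the same as knife_a; same axes and sizes.
- knife_b_grip (a point): grip point of knife_b: centre of its handle, 60 mm above the knife's origin (30 mm below the handle's top); pinch the handle across its 15 mm thickness (the knife's y) here. It moves with the handle.
- knife_b_tip (a point): point of knife_b's blade, 75 mm below the knife's origin and 7.5 mm towards its +x.
- knife_c: another of the three knives, in every visible way the same as knife_a; same axes and sizes.
- knife_c_grip (a point): grip point of knife_c: centre of its handle, 60 mm above the knife's origin (30 mm below the handle's top); pinch the handle across its 15 mm thickness (the knife's y) here. It moves with the handle.
- knife_c_tip (a point): point of knife_c's blade, 75 mm below the knife's origin and 7.5 mm towards its +x.
- tin: food tin, 57 mm across, 72 mm high; bystander, to be left where it is; origin: centre of its underside.
- mug: small patterned mug, 58 x 84 x 49 mm; bystander, to be left where it is; origin: centre of its underside.
- spice: spice jar with a dark cap, 44 mm across, 96 mm high; bystander, to be left where it is; origin: centre of its underside.
- timer: round kitchen timer, 61 mm across, 56 mm high; bystander, to be left where it is; origin: centre of its underside.

How it is judged:
By the outcome, as a careful person would: the job done as asked, in the order asked, and still so for the second after the job is handed in, with the robot touching nothing.
It also fails if it takes over 72 s, if anything falls off the work surface, if the arm or the gripper's body presses on something with over 40 N, if the wrist force passes 120 N, or if a joint passes its speed limit or range.

## Working session

There is one attempt and no reset: what is moved stays moved. The work goes in short steps, Python scripts to look and compute and a tool call to move; the robot and the scene stay as the last step left them, time stands still between calls to the robot, and variables do not carry over. Pictures are saved under pics/ and viewed, at most 10 in all, crops included, and the job is handed in when it is done.

```bash
ls; mkdir -p pics; cat > h.py <<'E'
import numpy as np, cv2
from station import arm
def cloud(c):
    h,w=c["depth"].shape
    v,u=np.mgrid[:h,:w]
    K=np.array([[c["fx"],0,c["cx"]],[0,c["fy"],c["cy"]],[0,0,1.]])
    p=cv2.undistortPoints(np.stack([u,v],-1).reshape(-1,1,2).astype(np.float64),K,np.array(c["dist"],float)).reshape(h,w,2)
    d=c["depth"][...,None].astype(float)
    X=np.concatenate([p*d,d],-1)
    W=(X-np.array(c["t"]))@np.array(c["R"])
    W[c["depth"]==0]=np.nan
    return W
E
python3 - <<'E'
from h import *
s=arm.read_state();print(s)
print(arm.nose_length)
ims=[]
for n in ("scene","side"):
    c=arm.read_camera(n); np.save(f"{n}.npy",c,allow_pickle=True); cv2.imwrite(f"pics/{n}0.png",c["color"][...,::-1])
    print(n,-np.array(c["R"]).T@np.array(c["t"]),np.array(c["R"])[2])
E
```

```text
pics
station.py
{'time': 0.0, 'qpos': array([ 1.29102167,  0.46834713, -0.01158921,  1.60362885,  0.00602732,
        1.07138934, -0.05630044]), 'joint_vel': array([-0.00018042,  0.00020722,  0.00065376, -0.00098928,  0.00061836,
        0.00182168, -0.0008726 ]), 'joint_torque': array([-8.11828031e-04, -5.20579076e+01, -1.31215455e-02, -2.43752968e+01,
       -5.68327680e-02,  1.72658893e-02,  1.83731549e-04]), 'tool_pos': array([ 152.2589437 , -631.34981938,  232.65765221]), 'tool_rot': array([-3.11792422e+00, -3.70756656e-01,  5.58805653e-04]), 'wrist_force': array([ 0.07465818, -0.28644457, -0.66468412]), 'moment': array([ 0.01451212, -0.03554566,  0.00113476]), 'grasp_force': 0.0, 'finger_gap': 91.90265882896978}
19.0
scene [-211.90683394 -440.85662282  583.94140238] [ 0.7394736   0.49578239 -0.45538842]
side [ 288.54814341 -805.47829949  935.95730336] [ 0.21699749  0.71471622 -0.66490061]
```

View pics/scene0.png

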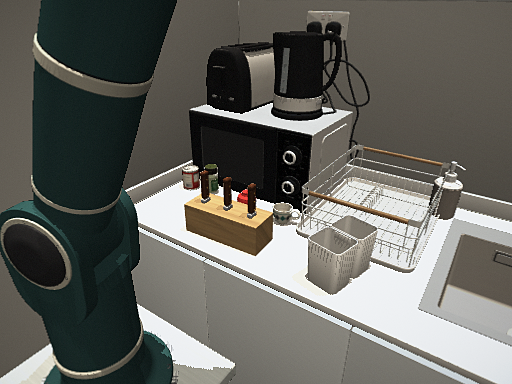

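View pics/side0.png

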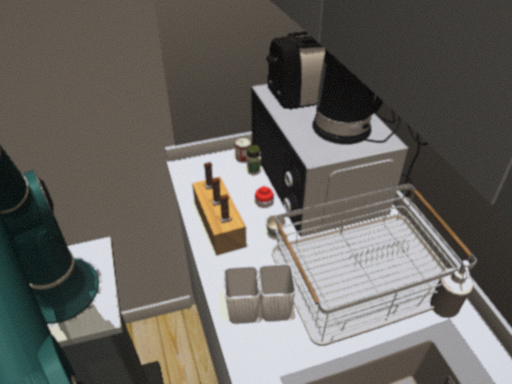

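Both pictures show the block (scene about (228,220), side (220,215)) with three upright knives. The cup is at scene (340,255) and side (260,293). The microwave stands behind the block and a dish rack is beside the cup.

```bash
python3 - <<'E'
from h import *
for n,(bx,cx) in {"scene":((180,150,280,258),(300,210,380,298)),"side":((185,150,250,255),(215,255,305,330))}.items():
    c=np.load(f"{n}.npy",allow_pickle=True).item(); W=cloud(c)
    x0,y0,x1,y1=bx; P=W[y0:y1,x0:x1].reshape(-1,3); P=P[~np.isnan(P[:,0])]
    tab=W[(abs(W[...,2])<12)][:,2]; print(n,"table z",np.median(tab))
    T=P[(P[:,2]>79)&(P[:,2]<91)]
    m=np.median(T[:,:2],0);T=T[np.linalg.norm(T[:,:2]-m,axis=1)<160]
    print("top",len(T),np.median(T[:,2]),cv2.minAreaRect(T[:,:2].astype(np.float32)))
    H=P[(P[:,2]>105)&(P[:,2]<185)&(np.linalg.norm(P[:,:2]-m,axis=1)<160)]
    _,lab,cen=cv2.kmeans(H[:,:2].astype(np.float32),3,None,(3,50,.1),5,cv2.KMEANS_PP_CENTERS)
    for k in range(3):
        h=H[lab[:,0]==k]; print(" knife",cen[k],len(h),np.percentile(h,[2,98],axis=0).round().tolist())
    x0,y0,x1,y1=cx; P=W[y0:y1,x0:x1].reshape(-1,3); P=P[(P[:,2]>108)&(P[:,2]<124)]
    print("cup",len(P),np.percentile(P[:,2],[5,50,95]),cv2.minAreaRect(P[:,:2].astype(np.float32)))
E
```

```text
scene table z 2.1445329329873486
top 1431 86.9713286234225 ((471.7191467285156, 106.8375015258789), (95.47520446777344, 231.9652099609375), 3.1079208850860596)
 knife [466.82523 103.08508] 215 [[459.0, 98.0, 107.0], [481.0, 113.0, 177.0]]
 knife [470.57407   28.486477] 218 [[463.0, 24.0, 106.0], [484.0, 37.0, 178.0]]
 knife [463.11874 177.90442] 208 [[455.0, 173.0, 106.0], [477.0, 188.0, 177.0]]
cup 748 [108.63387999 114.27314675 118.52489883] ((490.6487121582031, -211.77850341796875), (91.0144271850586, 164.2260284423828), 76.71589660644531)
side table z 0.9784386058067434
top 1318 84.94127096339187 ((470.4858703613281, 105.9734115600586), (91.54341125488281, 236.8278350830078), 3.093010425567627)
 knife [473.15363   25.553726] 189 [[463.0, 21.0, 108.0], [484.0, 34.0, 176.0]]
 knife [469.20276 100.46282] 174 [[460.0, 95.0, 109.0], [481.0, 111.0, 176.0]]
 knife [464.9145  174.91847] 151 [[456.0, 170.0, 108.0], [477.0, 184.0, 173.0]]
cup 476 [108.81028867 113.51780319 116.93299894] ((488.5753479003906, -214.03541564941406), (94.29627990722656, 160.1747589111328), 76.69032287597656)
```

The manual's scale: shifts go in shares of 62.5 mm and turns go in shares of pi/2 rad. Converting my numbers, -49.5 mm is -0.792, 27.4 mm is 0.4384, 0.185 rad / 1.5708 = 0.1178.

```bash
python3 - <<'E'
from h import *
for n in("scene","side"):
    W=cloud(np.load(f"{n}.npy",allow_pickle=True).item()).reshape(-1,3); W=W[~np.isnan(W[:,0])]
    for y in range(-450,300,75):
        m=(abs(W[:,1]-y)<38)&(W[:,0]>250)&(W[:,0]<900)
        print(n,y,[(z,round(float(np.percentile(W[m&(abs(W[:,2]-z)<20)][:,0],1))) if (m&(abs(W[:,2]-z)<20)).sum()>5 else None) for z in (60,100,140,200,260,320)])
E
```

```text
scene -450 [(60, None), (100, None), (140, None), (200, None), (260, None), (320, None)]
scene -375 [(60, 591), (100, 588), (140, 586), (200, None), (260, None), (320, None)]
scene -300 [(60, 518), (100, 511), (140, 580), (200, None), (260, None), (320, None)]
scene -225 [(60, 407), (100, 406), (140, 580), (200, None), (260, None), (320, None)]
scene -150 [(60, 416), (100, 415), (140, 580), (200, None), (260, None), (320, None)]
scene -75 [(60, 588), (100, 585), (140, 581), (200, None), (260, None), (320, None)]
scene 0 [(60, 430), (100, 431), (140, 464), (200, 648), (260, 672), (320, 815)]
scene 75 [(60, 425), (100, 427), (140, 460), (200, 649), (260, 672), (320, 763)]
scene 150 [(60, 422), (100, 422), (140, 456), (200, 670), (260, 672), (320, 763)]
scene 225 [(60, 419), (100, 420), (140, 670), (200, 670), (260, 673), (320, 711)]
side -450 [(60, None), (100, None), (140, None), (200, None), (260, None), (320, None)]
side -375 [(60, 589), (100, 585), (140, 585), (200, None), (260, None), (320, None)]
side -300 [(60, 510), (100, 498), (140, 579), (200, None), (260, None), (320, None)]
side -225 [(60, 407), (100, 404), (140, 578), (200, None), (260, None), (320, None)]
side -150 [(60, 423), (100, 417), (140, 578), (200, None), (260, None), (320, None)]
side -75 [(60, 586), (100, 583), (140, 581), (200, 746), (260, None), (320, None)]
side 0 [(60, 430), (100, 432), (140, 465), (200, 647), (260, 670), (320, 807)]
side 75 [(60, 425), (100, 427), (140, 460), (200, 649), (260, 670), (320, 762)]
side 150 [(60, 421), (100, 423), (140, 456), (200, 669), (260, 670), (320, 762)]
side 225 [(60, 420), (100, 421), (140, 671), (200, 668), (260, 671), (320, 710)]
```

advance:
  deltas:
    - [[0,0,0],[0,0,0.1178]]
    - [[0.4384,-0.792,0],[0,0,0]]
    - [[0.4384,-0.792,0],[0,0,0]]
    - [[0.4384,-0.792,0],[0,0,0]]
    - [[0.4384,-0.792,0],[0,0,0]]
    - [[0.4384,-0.792,0],[0,0,0]]
    - [[0.4384,-0.792,0],[0,0,0]]
    - [[0,0,0],[0,0,0]]
  finger_gap: 45
  squeeze: 10

```text
time: 1.1
tool_pos: [302.9, -323.2, 233.6]
tool_rot: [-3.139, -0.093, -0.0]
wrist_force: [0.2, -0.3, 0.5]
finger_gap: 45.2
grasp_force: 0.0
```

Converted, -49.1 mm is -0.7856, -48.9 mm is -0.7824, 0.007 rad / 1.5708 = 0.0045.

advance:
  deltas:
    - [[0.4384,-0.7824,0],[0,0,0.0045]]
    - [[0.4384,-0.7824,0],[0,0,0]]
    - [[0.4384,-0.7824,0],[0,0,0]]
    - [[0.4384,-0.7824,0],[0,0,0]]
    - [[0.4384,-0.7824,0],[0,0,0]]
    - [[0.4384,-0.7824,0],[0,0,0]]
    - [[0.4352,-0.7856,0],[0,0,0]]
    - [[0,0,0],[0,0,0]]

```text
time: 2.1
tool_pos: [478.5, 27.2, 233.4]
tool_rot: [-3.139, -0.079, -0.001]
wrist_force: [-0.3, -0.2, -0.8]
finger_gap: 45.0
grasp_force: 0.0
```

```bash
python3 - <<'E'
from h import *
c=arm.read_camera("wrist"); np.save("wrist.npy",c,allow_pickle=True); cv2.imwrite("pics/wrist0.png",c["color"][...,::-1])
s=arm.read_state();print(s["tool_pos"],s["tool_rot"],s["qpos"])
W=cloud(c).reshape(-1,3);W=W[~np.isnan(W[:,0])]
H=W[(W[:,2]>168)&(W[:,2]<182)&(W[:,0]>430)&(W[:,0]<500)]
for y in(30,105,180):
    h=H[abs(H[:,1]-y)<25]
    if len(h)>5: print(y,len(h),cv2.minAreaRect(h[:,:2].astype(np.float32)),np.median(h[:,2]))
T=W[abs(W[:,2]-85)<6]; print(len(T),cv2.minAreaRect(T[:,:2].astype(np.float32)))
E
```

```text
[477.51282883  24.69046723 233.07635458] [-3.14017377e+00 -7.39492210e-02  1.34787557e-03] [ 0.31709679  0.2222055  -0.4942852   1.98507762  0.12673937  0.9647345
 -1.76310816]
30 573 ((475.32000732421875, 33.35068130493164), (23.18660545349121, 15.150193214416504), 2.0520377159118652) 174.62509110239074
105 608 ((471.548583984375, 107.82379150390625), (23.365066528320312, 15.643280029296875), 1.2643729448318481) 174.30970758761197
180 671 ((467.7915344238281, 182.96566772460938), (23.320758819580078, 15.943046569824219), 1.8351672887802124) 174.13389444536742
15795 ((532.0093383789062, -12.467437744140625), (476.2242736816406, 236.99156188964844), 88.05802917480469)
```

View pics/wrist0.png

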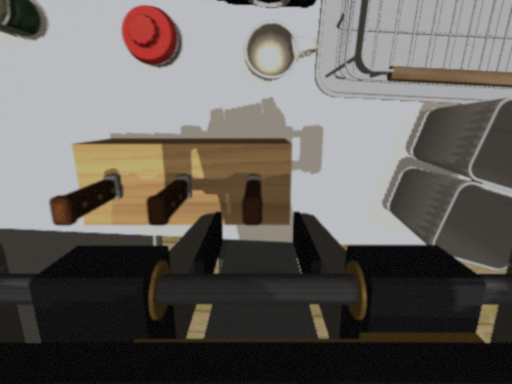

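The wrist view shows the first knife at about (252,205), between the open fingers. The other two are at (170,200) and (90,200), and the block is in line with the gripper. I'll let the arm settle and take a second reading.

advance:
  deltas:
    - [[0,0,0],[0,0,0]]
    - [[0,0,0],[0,0,0]]
    - [[0,0,0],[0,0,0]]

```text
time: 2.52
tool_pos: [476.9, 23.0, 233.6]
tool_rot: [3.14, 0.067, 0.0]
wrist_force: [0.1, -0.1, -0.1]
finger_gap: 45.3
grasp_force: 0.0
```

```bash
python3 -c "
from h import *
for i in range(4): print(arm.read_state()['tool_pos']); 
arm.read_camera('wrist');print(arm.read_state()['tool_pos'],arm.read_state()['wrist_force'])"
```

```text
[476.88449954  23.01740268 233.64764495]
[476.88449954  23.01740268 233.64764495]
[476.88449954  23.01740268 233.64764495]
[476.88449954  23.01740268 233.64764495]
[476.92947027  23.27182258 233.69950916] [-0.32567889 -0.89489878 -0.58140779]
```

Converted, -8.5 mm is -0.136, -2 mm is -0.032, -0.007 rad / 1.5708 = -0.0045.

advance:
  deltas:
    - [[-0.032,-0.136,0],[0,0,-0.0045]]
    - [[0,0,0],[0,0,0]]
    - [[0,0,0],[0,0,0]]

```text
time: 2.95
tool_pos: [474.6, 32.7, 233.6]
tool_rot: [3.14, 0.082, 0.0]
wrist_force: [0.3, 0.5, 0.2]
finger_gap: 45.2
grasp_force: 0.0
```

```bash
cat > m.py <<'E'
from h import *
c=arm.read_camera("wrist"); 
s=arm.read_state();print(s["tool_pos"],s["tool_rot"])
W=cloud(c).reshape(-1,3);W=W[~np.isnan(W[:,0])]
H=W[(W[:,2]>168)&(W[:,2]<182)&(W[:,0]>430)&(W[:,0]<500)]
for y in(30,105,180):
    h=H[abs(H[:,1]-y)<25]
    if len(h)>5: print(y,len(h),cv2.minAreaRect(h[:,:2].astype(np.float32)),np.median(h[:,2]))
E
python3 m.py
```

```text
[474.61970629  32.53852975 233.57390811] [3.14039654e+00 8.14368376e-02 1.68015493e-05]
30 572 ((475.5220947265625, 33.433921813964844), (22.828161239624023, 15.000682830810547), 3.0702919960021973) 174.59932471771788
105 614 ((471.89166259765625, 108.19657135009766), (23.07562255859375, 16.33342170715332), 2.528968334197998) 174.35909592411554
180 675 ((467.9992370605469, 182.93663024902344), (23.31431007385254, 16.381025314331055), 1.9863320589065552) 174.160688951136
```

Converted, 30 mm is 0.48, 28 mm is 0.448.

advance:
  deltas:
    - [[0,0,0.48],[0,0,0]]
    - [[0,0,0.48],[0,0,0]]
    - [[0,0,0.448],[0,0,0]]
    - [[0,0,0],[0,0,0]]
    - [[0,0,0],[0,0,0]]

```text
time: 3.62
tool_pos: [475.3, 32.7, 146.4]
tool_rot: [-3.14, -0.081, -0.002]
wrist_force: [-0.1, -0.0, 0.3]
finger_gap: 45.1
grasp_force: 0.0
```

advance:
  deltas:
    - [[0,0,0],[0,0,0]]
    - [[0,0,0],[0,0,0]]
    - [[0,0,0],[0,0,0]]
    - [[0,0,0],[0,0,0]]
    - [[0,0,0],[0,0,0]]
    - [[0,0,0],[0,0,0]]
  finger_gap: 5
  squeeze: 8

```text
time: 4.38
tool_pos: [474.9, 32.5, 145.9]
tool_rot: [3.14, 0.081, 0.001]
wrist_force: [-1.1, -0.1, 5.7]
finger_gap: 15.0
grasp_force: 8.0
```

advance:
  deltas:
    - [[0.048,0,0],[0,0,0]]
    - [[0.048,0,0],[0,0,0]]
    - [[0,0,0],[0,0,0]]
    - [[0,0,0],[0,0,0]]

```text
time: 4.88
tool_pos: [480.2, 32.8, 145.4]
tool_rot: [3.14, 0.081, -0.001]
wrist_force: [-3.2, -0.6, 3.7]
finger_gap: 15.1
grasp_force: 8.0
```

advance:
  deltas:
    - [[0.048,0,0],[0,0,0]]
    - [[0,0,0],[0,0,0]]
    - [[0,0,0],[0,0,0]]

```text
time: 5.25
tool_pos: [483.4, 33.0, 145.3]
tool_rot: [3.141, 0.081, -0.001]
wrist_force: [-2.5, -0.1, 0.9]
finger_gap: 15.0
grasp_force: 8.0
```

advance:
  deltas:
    - [[0.032,0,0],[0,0,0]]
    - [[0,0,0],[0,0,0]]
    - [[0,0,0],[0,0,0]]

```text
time: 5.62
tool_pos: [485.2, 33.0, 145.2]
tool_rot: [3.141, 0.081, -0.001]
wrist_force: [-3.5, 0.5, -2.2]
finger_gap: 14.8
grasp_force: 8.0
```

Converted, 2 mm is 0.032.

advance:
  deltas:
    - [[0.032,0,0],[0,0,0]]
    - [[0,0,0],[0,0,0]]
    - [[0,0,0],[0,0,0]]

```text
time: 6.0
tool_pos: [487.3, 33.2, 145.2]
tool_rot: [3.141, 0.081, -0.001]
wrist_force: [-4.0, -0.2, -4.9]
finger_gap: 15.0
grasp_force: 8.0
```

advance:
  deltas:
    - [[0.032,0,0],[0,0,0]]
    - [[0,0,0],[0,0,0]]
    - [[0,0,0],[0,0,0]]

```text
time: 6.38
tool_pos: [489.4, 33.3, 145.3]
tool_rot: [3.141, 0.081, -0.001]
wrist_force: [-4.3, -0.5, -6.7]
finger_gap: 15.1
grasp_force: 8.0
```

```bash
python3 -c "
from h import *
for n in ('wrist','side'):
    c=arm.read_camera(n);cv2.imwrite(f'pics/{n}1.png',c['color'][...,::-1]);np.save(n+'1.npy',c,allow_pickle=True)
    W=cloud(c).reshape(-1,3)
    for lo,hi in((165,182),(85,95)):
        H=W[(W[:,2]>lo)&(W[:,2]<hi)&(abs(W[:,0]-480)<40)&(abs(W[:,1]-33)<14)]
        if len(H)>5: print(n,lo,len(H),np.percentile(H,[2,50,98],axis=0).round(1).tolist())
"
```

```text
wrist 165 1697 [[485.9, 20.1, 166.0], [497.4, 34.3, 173.6], [501.5, 46.1, 181.0]]
wrist 85 1065 [[481.3, 19.6, 85.0], [501.0, 33.0, 85.6], [519.1, 46.2, 94.8]]
side 165 12 [[473.9, 26.5, 165.4], [478.0, 31.9, 170.8], [479.0, 43.7, 174.0]]
side 85 97 [[445.3, 19.3, 85.0], [481.0, 28.2, 86.3], [517.6, 46.6, 94.7]]
```

```bash
python3 -c "
import cv2
a=cv2.imread('pics/wrist1.png');b=cv2.imread('pics/side1.png')
cv2.imwrite('pics/both1.png',cv2.hconcat([cv2.resize(a[60:310,150:400],(400,400)),cv2.resize(b[130:260,170:300],(400,400))]))"
```

advance:
  deltas:
    - [[-0.048,0,0],[0,0,0]]
    - [[-0.048,0,0],[0,0,0]]
    - [[-0.048,0,0],[0,0,0]]
    - [[-0.048,0,0],[0,0,0]]
    - [[-0.032,0,0],[0,0,0]]
    - [[0,0,0],[0,0,0]]
    - [[0,0,0],[0,0,0]]

```text
time: 7.35
tool_pos: [476.0, 32.6, 145.7]
tool_rot: [-3.14, -0.081, -0.001]
wrist_force: [2.6, -0.2, 0.6]
finger_gap: 14.8
grasp_force: 8.0
```

advance:
  deltas:
    - [[-0.048,0,0],[0,0,0]]
    - [[-0.048,0,0],[0,0,0]]
    - [[0,0,0],[0,0,0]]
    - [[0,0,0],[0,0,0]]

```text
time: 7.85
tool_pos: [469.1, 32.3, 145.4]
tool_rot: [3.14, 0.081, -0.002]
wrist_force: [1.8, 0.5, 1.5]
finger_gap: 15.1
grasp_force: 8.0
```

advance:
  deltas:
    - [[-0.048,0,0],[0,0,0]]
    - [[0,0,0],[0,0,0]]
    - [[0,0,0],[0,0,0]]

```text
time: 8.22
tool_pos: [466.3, 32.1, 145.4]
tool_rot: [3.14, 0.081, -0.001]
wrist_force: [2.9, 1.2, -1.5]
finger_gap: 15.1
grasp_force: 8.0
```

advance:
  deltas:
    - [[-0.048,0,0],[0,0,0]]
    - [[0,0,0],[0,0,0]]
    - [[0,0,0],[0,0,0]]

```text
time: 8.6
tool_pos: [463.3, 32.0, 145.4]
tool_rot: [3.141, 0.081, -0.001]
wrist_force: [2.7, 0.7, -2.2]
finger_gap: 14.7
grasp_force: 8.0
```

View pics/both1.png

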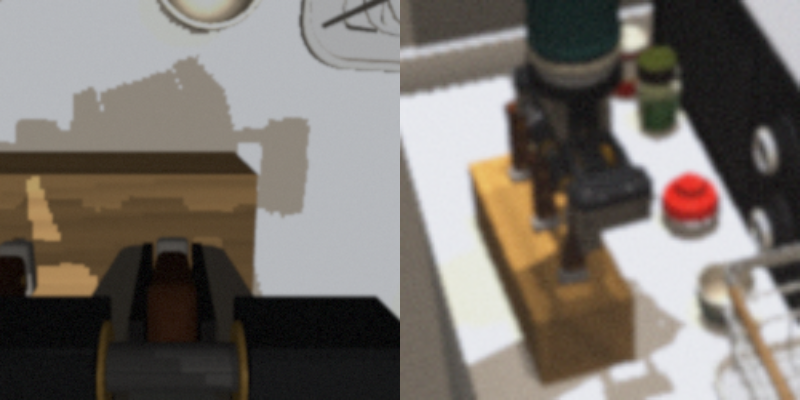

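The crops show the handle standing between the fingers at wrist (170,300), but they don't settle how far it leans. The force stayed under 5 N out to about ±13 mm. I'll rock the middle knife the same way to compare.

Converted, 4 mm is 0.064.

advance:
  deltas:
    - [[0.064,0,0],[0,0,0]]
    - [[0.064,0,0],[0,0,0]]
    - [[0.064,0,0],[0,0,0]]
    - [[0,0,0],[0,0,0]]

```text
time: 9.1
tool_pos: [475.4, 32.3, 145.4]
tool_rot: [3.14, 0.081, -0.002]
wrist_force: [-2.8, -0.3, 0.7]
finger_gap: 14.9
grasp_force: 8.0
```

advance:
  deltas:
    - [[0,0,0],[0,0,0]]
    - [[0,0,0],[0,0,0]]
    - [[0,0,0],[0,0,0]]
    - [[0,0,-0.56],[0,0,0]]
    - [[0,0,-0.56],[0,0,0]]
    - [[0,0,0],[0,0,0]]
  finger_gap: 45

```text
time: 9.85
tool_pos: [477.5, 32.9, 218.0]
tool_rot: [3.14, 0.081, 0.009]
wrist_force: [-0.8, -0.3, -0.1]
finger_gap: 45.1
grasp_force: 0.0
```

advance:
  deltas:
    - [[0,-0.6,0],[0,0,0]]
    - [[0,-0.6,0],[0,0,0]]
    - [[0,0,0],[0,0,0]]
    - [[0,0,0],[0,0,0]]
    - [[0,0,0],[0,0,0]]

```text
time: 10.48
tool_pos: [471.7, 106.2, 215.1]
tool_rot: [3.14, 0.078, -0.001]
wrist_force: [-0.2, 0.0, 0.2]
finger_gap: 44.5
grasp_force: 0.0
```

```bash
python3 m.py
```

```text
[471.81426526 106.30828214 215.24761947] [ 3.14018463e+00  7.82258044e-02 -8.06066947e-04]
30 719 ((475.87664794921875, 34.44255447387695), (23.336280822753906, 15.88272476196289), 0.9834380149841309) 174.5613844848996
105 686 ((471.0151672363281, 108.38004302978516), (24.124113082885742, 15.339337348937988), 2.364755630493164) 174.52185448614597
180 727 ((467.5243835449219, 182.70419311523438), (23.563030242919922, 15.529653549194336), 2.131509780883789) 174.38449907420565
```

Converted, 35 mm is 0.56, -1 mm is -0.016.

advance:
  deltas:
    - [[0,-0.016,0.56],[0,0,0]]
    - [[0,0,0.56],[0,0,0]]
    - [[0,0,0],[0,0,0]]
    - [[0,0,0],[0,0,0]]

```text
time: 11.02
tool_pos: [472.4, 108.4, 146.5]
tool_rot: [-3.14, -0.08, -0.002]
wrist_force: [-0.4, -0.4, 0.0]
finger_gap: 44.9
grasp_force: 0.0
```

advance:
  deltas:
    - [[0,0,0],[0,0,0]]
    - [[0,0,0],[0,0,0]]
    - [[0,0,0],[0,0,0]]
    - [[0,0,0],[0,0,0]]
    - [[0,0,0],[0,0,0]]
    - [[0,0,0],[0,0,0]]
  finger_gap: 5
  squeeze: 8

```text
time: 11.78
tool_pos: [472.0, 108.3, 145.9]
tool_rot: [3.14, 0.081, 0.001]
wrist_force: [-0.7, -1.4, 4.7]
finger_gap: 15.4
grasp_force: 8.0
```

advance:
  deltas:
    - [[0.048,0,0],[0,0,0]]
    - [[0.048,0,0],[0,0,0]]
    - [[0,0,0],[0,0,0]]
    - [[0,0,0],[0,0,0]]

```text
time: 12.28
tool_pos: [476.8, 108.5, 145.5]
tool_rot: [3.14, 0.081, -0.003]
wrist_force: [-3.4, -0.7, 6.3]
finger_gap: 14.9
grasp_force: 8.0
```

advance:
  deltas:
    - [[0.048,0,0],[0,0,0]]
    - [[0,0,0],[0,0,0]]
    - [[0,0,0],[0,0,0]]

```text
time: 12.65
tool_pos: [478.8, 108.7, 145.3]
tool_rot: [3.139, 0.082, -0.006]
wrist_force: [-5.7, -1.2, 7.1]
finger_gap: 14.8
grasp_force: 8.0
```

advance:
  deltas:
    - [[0.032,0,0],[0,0,0]]
    - [[0,0,0],[0,0,0]]
    - [[0,0,0],[0,0,0]]

```text
time: 13.02
tool_pos: [479.7, 108.8, 145.1]
tool_rot: [3.139, 0.082, -0.01]
wrist_force: [-7.2, -0.6, 7.6]
finger_gap: 15.0
grasp_force: 8.0
```

Converted, -4 mm is -0.064.

advance:
  deltas:
    - [[-0.064,0,0],[0,0,0]]
    - [[-0.064,0,0],[0,0,0]]
    - [[-0.064,0,0],[0,0,0]]
    - [[-0.064,0,0],[0,0,0]]
    - [[-0.064,0,0],[0,0,0]]
    - [[0,0,0],[0,0,0]]
    - [[0,0,0],[0,0,0]]
    - [[0,0,0],[0,0,0]]

```text
time: 14.02
tool_pos: [465.5, 108.0, 146.4]
tool_rot: [-3.14, -0.08, -0.009]
wrist_force: [8.7, -2.7, -2.1]
finger_gap: 15.3
grasp_force: 8.0
```

advance:
  deltas:
    - [[-0.032,0,0],[0,0,0]]
    - [[0,0,0],[0,0,0]]
    - [[0,0,0],[0,0,0]]

```text
time: 14.4
tool_pos: [464.1, 107.8, 146.6]
tool_rot: [-3.139, -0.08, -0.011]
wrist_force: [9.1, -2.5, -1.5]
finger_gap: 14.8
grasp_force: 8.0
```

advance:
  deltas:
    - [[0.064,0,0],[0,0,0]]
    - [[0.064,0,0],[0,0,0]]
    - [[0.048,0,0],[0,0,0]]
    - [[0,0,0],[0,0,0]]

```text
time: 14.9
tool_pos: [470.3, 108.2, 145.2]
tool_rot: [3.139, 0.082, -0.005]
wrist_force: [-3.4, -2.5, 5.6]
finger_gap: 15.2
grasp_force: 8.0
```

advance:
  deltas:
    - [[0,0,0],[0,0,0]]
    - [[0,0,0],[0,0,0]]
    - [[0,0,0],[0,0,0]]
    - [[0,0,-0.56],[0,0,0]]
    - [[0,0,-0.56],[0,0,0]]
    - [[0,0,0],[0,0,0]]
  finger_gap: 45

```text
time: 15.65
tool_pos: [473.3, 109.1, 217.9]
tool_rot: [-3.14, -0.081, -0.008]
wrist_force: [0.7, -0.0, -0.2]
finger_gap: 45.2
grasp_force: 0.0
```

advance:
  deltas:
    - [[0,-0.6,0],[0,0,0]]
    - [[0,-0.6,0],[0,0,0]]
    - [[0,0,0],[0,0,0]]
    - [[0,0,0],[0,0,0]]
    - [[0,0,0],[0,0,0]]

```text
time: 16.27
tool_pos: [467.9, 182.1, 215.1]
tool_rot: [3.14, 0.078, -0.001]
wrist_force: [0.3, 0.1, -0.1]
finger_gap: 45.5
grasp_force: 0.0
```

```bash
python3 m.py
```

```text
[467.92376917 182.17052714 215.20388166] [ 3.13995179e+00  7.83994658e-02 -8.82874514e-04]
30 811 ((476.1142578125, 34.97882843017578), (23.248159408569336, 15.71702766418457), 2.740525484085083) 174.43551894436285
105 729 ((470.8254089355469, 110.52787017822266), (23.588045120239258, 15.786981582641602), 5.170739650726318) 174.57039860097018
180 685 ((467.6570129394531, 183.57174682617188), (23.449113845825195, 15.277627944946289), 2.7300779819488525) 174.59794737427222
```

The middle knife comes up stiff, at 7–9 N within about 8 mm. Now the third.

Converted, 35 mm is 0.56, -1 mm is -0.016.

advance:
  deltas:
    - [[0,-0.016,0.56],[0,0,0]]
    - [[0,0,0.56],[0,0,0]]
    - [[0,0,0],[0,0,0]]
    - [[0,0,0],[0,0,0]]

```text
time: 16.82
tool_pos: [468.5, 184.4, 146.6]
tool_rot: [-3.14, -0.08, -0.002]
wrist_force: [-0.1, 0.4, 0.4]
finger_gap: 44.9
grasp_force: 0.0
```

advance:
  deltas:
    - [[0,0,0],[0,0,0]]
    - [[0,0,0],[0,0,0]]
    - [[0,0,0],[0,0,0]]
    - [[0,0,0],[0,0,0]]
    - [[0,0,0],[0,0,0]]
    - [[0,0,0],[0,0,0]]
  finger_gap: 5
  squeeze: 8

```text
time: 17.58
tool_pos: [468.1, 183.5, 145.8]
tool_rot: [3.139, 0.08, 0.0]
wrist_force: [0.7, -5.5, 5.3]
finger_gap: 14.7
grasp_force: 8.0
```

advance:
  deltas:
    - [[0.048,0,0],[0,0,0]]
    - [[0.048,0,0],[0,0,0]]
    - [[0,0,0],[0,0,0]]
    - [[0,0,0],[0,0,0]]

```text
time: 18.08
tool_pos: [472.0, 183.8, 145.4]
tool_rot: [3.138, 0.081, -0.006]
wrist_force: [-5.2, -5.4, 8.3]
finger_gap: 15.1
grasp_force: 8.0
```

advance:
  deltas:
    - [[0.048,0,0],[0,0,0]]
    - [[0,0,0],[0,0,0]]
    - [[0,0,0],[0,0,0]]

```text
time: 18.45
tool_pos: [474.5, 183.9, 145.2]
tool_rot: [3.138, 0.081, -0.008]
wrist_force: [-5.9, -5.6, 7.6]
finger_gap: 15.1
grasp_force: 8.0
```

advance:
  deltas:
    - [[0.032,0,0],[0,0,0]]
    - [[0,0,0],[0,0,0]]
    - [[0,0,0],[0,0,0]]

```text
time: 18.82
tool_pos: [475.7, 183.9, 144.9]
tool_rot: [3.137, 0.082, -0.01]
wrist_force: [-7.5, -4.8, 7.4]
finger_gap: 15.0
grasp_force: 8.0
```

advance:
  deltas:
    - [[-0.064,0,0],[0,0,0]]
    - [[-0.064,0,0],[0,0,0]]
    - [[-0.064,0,0],[0,0,0]]
    - [[-0.064,0,0],[0,0,0]]
    - [[-0.064,0,0],[0,0,0]]
    - [[0,0,0],[0,0,0]]
    - [[0,0,0],[0,0,0]]
    - [[0,0,0],[0,0,0]]

```text
time: 19.82
tool_pos: [462.5, 183.4, 146.3]
tool_rot: [-3.139, -0.079, -0.011]
wrist_force: [9.3, -3.9, -2.5]
finger_gap: 15.0
grasp_force: 8.0
```

advance:
  deltas:
    - [[-0.032,0,0],[0,0,0]]
    - [[0,0,0],[0,0,0]]
    - [[0,0,0],[0,0,0]]

```text
time: 20.2
tool_pos: [461.2, 183.3, 146.5]
tool_rot: [-3.139, -0.079, -0.013]
wrist_force: [10.4, -4.2, -2.5]
finger_gap: 15.4
grasp_force: 8.0
```

Only the first knife, at y≈32, has play: it moved ±13 mm at under 5 N, while the other two came up stiff at 7–10 N. I'll go back and pull that one.

Converted, 4 mm is 0.064, 3 mm is 0.048.

advance:
  deltas:
    - [[0.064,0,0],[0,0,0]]
    - [[0.064,0,0],[0,0,0]]
    - [[0.048,0,0],[0,0,0]]
    - [[0,0,0],[0,0,0]]

```text
time: 20.7
tool_pos: [466.2, 183.6, 145.1]
tool_rot: [3.138, 0.081, -0.006]
wrist_force: [-4.0, -4.7, 5.7]
finger_gap: 14.9
grasp_force: 8.0
```

advance:
  deltas:
    - [[0,0,0],[0,0,0]]
    - [[0,0,0],[0,0,0]]
    - [[0,0,0],[0,0,0]]
    - [[0,0,-0.56],[0,0,0]]
    - [[0,0,-0.56],[0,0,0]]
    - [[0,0,0],[0,0,0]]
  finger_gap: 45

```text
time: 21.45
tool_pos: [469.3, 185.5, 218.0]
tool_rot: [-3.139, -0.081, -0.008]
wrist_force: [-0.1, -0.3, -0.3]
finger_gap: 44.9
grasp_force: 0.0
```

advance:
  deltas:
    - [[0,0.6,0],[0,0,0]]
    - [[0,0.6,0],[0,0,0]]
    - [[0,0.6,0],[0,0,0]]
    - [[0,0.632,0],[0,0,0]]
    - [[0,0,0],[0,0,0]]
    - [[0,0,0],[0,0,0]]
    - [[0,0,0],[0,0,0]]
    - [[0,0,0],[0,0,0]]

```text
time: 22.45
tool_pos: [475.5, 33.6, 215.5]
tool_rot: [-3.14, -0.084, 0.0]
wrist_force: [-0.4, -0.5, 0.3]
finger_gap: 45.0
grasp_force: 0.0
```

```bash
python3 m.py
```

```text
[475.591391    33.43662648 215.51262775] [-3.14028013e+00 -8.35822298e-02  3.68169707e-05]
30 684 ((475.9098205566406, 33.7253532409668), (23.394580841064453, 15.324430465698242), 2.8738698959350586) 174.54147547127428
105 725 ((471.1253662109375, 108.96271514892578), (23.773685455322266, 15.666950225830078), 2.7764909267425537) 174.35481541930298
180 792 ((466.9883728027344, 183.7806854248047), (23.513288497924805, 15.751165390014648), 2.4675745964050293) 174.17584090072245
```

Converted, 35 mm is 0.56.

advance:
  deltas:
    - [[0,0,0.56],[0,0,0]]
    - [[0,0,0.56],[0,0,0]]
    - [[0,0,0],[0,0,0]]
    - [[0,0,0],[0,0,0]]

```text
time: 23.0
tool_pos: [476.3, 33.1, 146.5]
tool_rot: [-3.14, -0.082, -0.002]
wrist_force: [0.8, 1.1, 0.6]
finger_gap: 45.0
grasp_force: 0.0
```

advance:
  deltas:
    - [[0,0,0],[0,0,0]]
    - [[0,0,0],[0,0,0]]
    - [[0,0,0],[0,0,0]]
    - [[0,0,0],[0,0,0]]
    - [[0,0,0],[0,0,0]]
    - [[0,0,0],[0,0,0]]
  finger_gap: 5
  squeeze: 30

```text
time: 23.75
tool_pos: [475.9, 32.5, 146.0]
tool_rot: [3.14, 0.081, 0.001]
wrist_force: [-0.5, -1.7, 6.7]
finger_gap: 15.2
grasp_force: 30.0
```

advance:
  deltas:
    - [[0,0,-0.16],[0,0,0]]
    - [[0,0,-0.16],[0,0,0]]
    - [[0,0,-0.16],[0,0,0]]
    - [[0,0,0],[0,0,0]]

```text
time: 24.25
tool_pos: [476.2, 32.6, 176.5]
tool_rot: [3.14, 0.081, 0.003]
wrist_force: [-0.1, 0.5, -0.9]
finger_gap: 15.0
grasp_force: 30.0
```

advance:
  deltas:
    - [[0,0,-0.32],[0,0,0]]
    - [[0,0,-0.32],[0,0,0]]
    - [[0,0,-0.32],[0,0,0]]
    - [[0,0,-0.32],[0,0,0]]
    - [[0,0,-0.32],[0,0,0]]
    - [[0,0,0],[0,0,0]]

```text
time: 25.0
tool_pos: [476.3, 32.6, 276.5]
tool_rot: [3.14, 0.081, 0.004]
wrist_force: [-0.0, 1.1, -2.0]
finger_gap: 14.6
grasp_force: 30.0
```

```bash
python3 -c "
from h import *
c=arm.read_camera('side');cv2.imwrite('pics/side2.png',c['color'][...,::-1])"
```

```text
(no output)
```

View pics/side2.png

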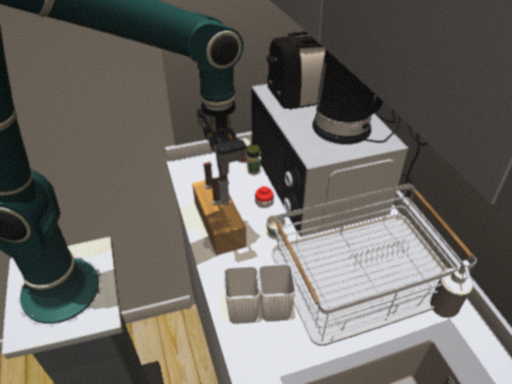

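The side view shows the knife lifted clear, with its blade tip at about (223,195). Two knives stay in the block, and the cup is undisturbed at (260,293). Next I move over the nearer compartment.

Converted, 39.1 mm is 0.6256, -6.4 mm is -0.1024.

advance:
  deltas:
    - [[-0.1024,0.6256,0],[0,0,0]]
    - [[-0.1024,0.6256,0],[0,0,0]]
    - [[-0.1024,0.6256,0],[0,0,0]]
    - [[-0.1024,0.6256,0],[0,0,0]]
    - [[-0.1024,0.6256,0],[0,0,0]]
    - [[-0.1024,0.6256,0],[0,0,0]]
    - [[0,0,0],[0,0,0]]
    - [[0,0,0],[0,0,0]]

```text
time: 26.05
tool_pos: [449.0, -202.8, 274.5]
tool_rot: [-3.139, -0.082, 0.003]
wrist_force: [0.5, 0.1, -1.8]
finger_gap: 15.2
grasp_force: 30.0
```

advance:
  deltas:
    - [[0,0,0],[0,0,0]]
    - [[0,0,0],[0,0,0]]

```text
time: 26.3
tool_pos: [449.6, -202.7, 275.5]
tool_rot: [-3.14, -0.084, 0.0]
wrist_force: [-0.5, 0.4, -1.1]
finger_gap: 14.6
grasp_force: 30.0
```

```bash
python3 - <<'E'
from h import *
for n in ("wrist","scene"):
    c=arm.read_camera(n); cv2.imwrite(f"pics/{n}3.png",c["color"][...,::-1])
    W=cloud(c).reshape(-1,3); P=W[(W[:,2]>109)&(W[:,2]<121)&(W[:,0]>380)&(W[:,0]<575)&(W[:,1]<-130)&(W[:,1]>-310)]
    print(n,len(P),cv2.minAreaRect(P[:,:2].astype(np.float32)))
a=cv2.imread('pics/wrist3.png');b=cv2.imread('pics/scene3.png')
cv2.imwrite('pics/both3.png',cv2.hconcat([cv2.resize(a,(400,300)),cv2.resize(b[80:320,180:500],(400,300))]))
E
```

```text
wrist 1727 ((490.3575439453125, -210.94093322753906), (90.24296569824219, 161.65151977539062), 76.43182373046875)
scene 667 ((491.2240905761719, -212.06539916992188), (91.36967468261719, 165.15065002441406), 76.38041687011719)
```

View pics/both3.png

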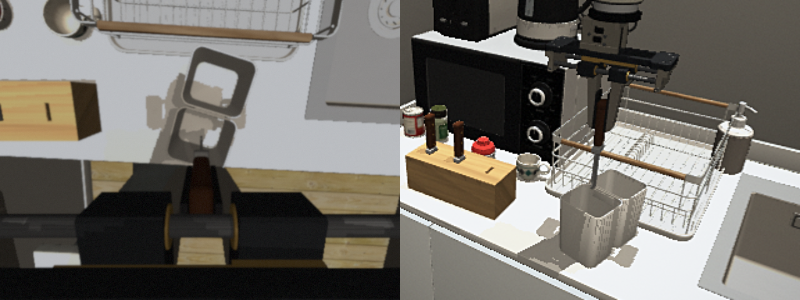

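In the wrist half the knife handle is at (200,180), over the nearer compartment at (202,132). The scene half shows the blade hanging straight above it at (595,180), and the two sound knives still in the block. Lowering now.

Converted, 25 mm is 0.4.

advance:
  deltas:
    - [[0,0,0.4],[0,0,0]]
    - [[0,0,0.4],[0,0,0]]
    - [[0,0,0.4],[0,0,0]]
    - [[0,0,0],[0,0,0]]

```text
time: 26.9
tool_pos: [448.3, -203.1, 199.2]
tool_rot: [-3.139, -0.082, 0.005]
wrist_force: [-0.2, -0.4, -1.6]
finger_gap: 14.9
grasp_force: 30.0
```

advance:
  deltas:
    - [[0,0,0.288],[0,0,0]]
    - [[0,0,0.288],[0,0,0]]
    - [[0,0,0.288],[0,0,0]]
    - [[0,0,0],[0,0,0]]
    - [[0,0,0],[0,0,0]]

```text
time: 27.52
tool_pos: [450.3, -203.9, 147.8]
tool_rot: [3.14, 0.081, 0.003]
wrist_force: [-0.0, -1.0, -1.6]
finger_gap: 15.1
grasp_force: 30.0
```

Converted, 5 mm is 0.08.

advance:
  deltas:
    - [[0,0,0.08],[0,0,0]]
    - [[0,0,0],[0,0,0]]
    - [[0,0,0],[0,0,0]]

```text
time: 27.9
tool_pos: [449.5, -203.8, 141.8]
tool_rot: [3.14, 0.081, 0.0]
wrist_force: [-0.1, -0.8, -0.8]
finger_gap: 15.1
grasp_force: 30.0
```

advance:
  deltas:
    - [[0,0,0],[0,0,0]]
    - [[0,0,0],[0,0,0]]
    - [[0,0,0],[0,0,0]]
    - [[0,0,0],[0,0,0]]
    - [[0,0,0],[0,0,0]]
    - [[0,0,0],[0,0,0]]
  finger_gap: 80

```text
time: 28.65
tool_pos: [449.4, -203.7, 141.6]
tool_rot: [3.141, 0.081, -0.0]
wrist_force: [0.3, 0.9, 0.3]
finger_gap: 72.6
grasp_force: 0.0
```

advance:
  deltas:
    - [[0,0,-0.24],[0,0,0]]
    - [[0,0,-0.48],[0,0,0]]
    - [[0,0,-0.48],[0,0,0]]
    - [[0,0,-0.48],[0,0,0]]
    - [[0,0,-0.48],[0,0,0]]
    - [[0,0,0],[0,0,0]]
    - [[0,0,0],[0,0,0]]
    - [[0,0,0],[0,0,0]]

```text
time: 29.65
tool_pos: [448.8, -203.4, 275.6]
tool_rot: [-3.14, -0.081, 0.003]
wrist_force: [0.2, -0.5, -0.8]
finger_gap: 80.0
grasp_force: 0.0
```

```bash
python3 - <<'E'
from h import *
for n in ("side","scene"):
    c=arm.read_camera(n); cv2.imwrite(f"pics/{n}4.png",c["color"][...,::-1])
a=cv2.imread('pics/side4.png');b=cv2.imread('pics/scene4.png')
cv2.imwrite('pics/both4.png',cv2.hconcat([cv2.resize(a[130:340,170:450],(400,300)),cv2.resize(b[80:320,180:500],(400,300))]))
E
```

```text
(no output)
```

View pics/both4.png

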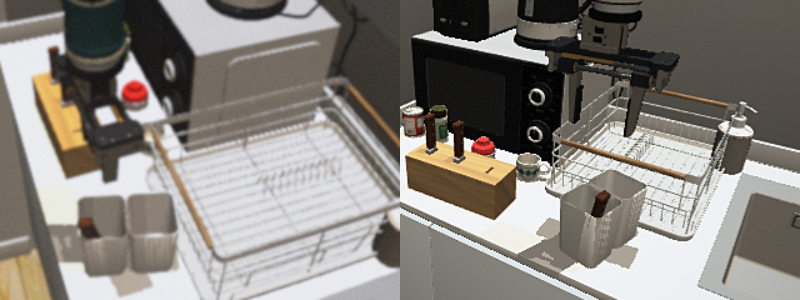

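The knife stands blade down in the nearer half of the cup, its handle leaning at (600,203) in the scene half. The cup is upright, the sound knives are in the block, and the gripper is clear.

advance:
  deltas:
    - [[0,0,0],[0,0,0]]
    - [[0,0,0],[0,0,0]]
    - [[0,0,0],[0,0,0]]
    - [[0,0,0],[0,0,0]]

```text
time: 30.25
tool_pos: [449.5, -203.7, 276.6]
tool_rot: [3.14, 0.081, 0.0]
wrist_force: [0.1, -0.3, -1.1]
finger_gap: 80.4
grasp_force: 0.0
```

```bash
python3 -c "
from station import arm
print(arm.job_done())"
```

```text
the job is handed in; nothing more can be done
None
```

The loose knife was the one nearest the cup; it now stands blade down in the cup's nearer half, with the two sound knives still in the block, and I handed the job in at about 30 s.

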